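# Unscrew the wax tub's cap and stow it in the parts tin

## Robot

A 6-joint arm with a two-finger parallel gripper is mounted at the origin on the work surface. World frame = base frame: x ahead of the robot, y to its left, z up, the work surface at z = 0. Lengths are in mm, angles in rad, forces in N, time in s.
With the tool pointing down it reaches from about 350 to 975 mm from the base axis. Payload 7.1 kg.
Tool frame: the origin (TCP) lies at the very end of the fingers, on their centre line; the grasp point (between the pads) lies 19 mm behind it; z points along the fingers, y is the line along which they close (so a half turn about z gives the same grasp; the last joint's range is limited). The gripper opens to 88 mm and grips with 3 to 60 N. Pads are 20 mm wide; open, the fingers measure 115 mm over their backs; the gripper's body (75 mm by 178 mm) begins 61 mm behind the grasp point.
Start: joints at [-1.355, 0.423, 1.63, -0, 1.089, -0.019], TCP at [145.425, -607.829, 222.675] pointing down, gripper open.
Joint ranges: [-3, 3], [-0.9, 2.11], [0.09, 2.58], [-1.31, 4.45], [0.11, 2.69], [-2.54, 2.54]. Speed limits (rad/s): [2.39, 2.39, 3.01, 3.14, 3.14, 3.14].

## Interface

Orientations are given as a rotation vector (axis times angle).
In Python, from workcell import * gives the robot as it stands.
- The arm moves only by the tool step_arm, never from a script. Its argument "deltas" is a list of rows, each a list of 3 entries, a list of its own where there are three numbers: the shift along the tool's x, y, z in units of 300 mm (1.0 is 300 mm), then the turn, a rotation vector about the tool's x, y, z in units of 1.5 rad (1.0 is 1.5 rad), then the gripper command: -1 is shut, 1 is fully open, values between are in proportion. In form: [[[dx, dy, dz], [rx, ry, rz], gripper], ...]. A call has 1 to 20 rows; each row is the pose to reach, as a shift and turn from the pose commanded when the call began, along the tool's axes at that moment; what a row does not reach only later rows make up. A row lasts 1/12 s, in which the tool goes at most 41.7 mm and 7.16 degrees, less where a joint would pass 70% of its speed; a pose out of reach is approached as far as the arm can. A call with a number of a shift or a turn outside -1 to 1 is refused whole. A call with a gripper value outside its range is refused whole. The fingers move at their own pace and stop on an object; the grip force is fixed at half the most. Time passes only in rows, so rows that repeat a pose let the fingers close. It gives the time, the measured TCP pose, the force, the opening and the grip force at its end, in the units of the state.
- get_obs(): the state, without advancing time (a new reading comes with each control period).
- get_image(name): name is "side" or "top" or "wrist"; returns a dict with "pixels" (420x560x3 uint8, red, green, blue), "fx", "fy", "cx", "cy" (pixels), "dist_coeffs" ([k1, k2, p1, p2, k3] as OpenCV has them; the pictures are not rectified), "T" (4x4, takes a point from camera to world coordinates). Camera axes: x right, y down, z forward; pixel columns grow to the right and rows downward; lengths in mm; the calibration is good to about 2 mm. A picture is of the moment at which its call begins. There is no depth.
- close_job(): hands the job in; it is judged then, once.
The state is a dict: "t": time; "qpos": joint angles; "qvel": joint speeds; "joint_torque": joint torques, N m; "ee_pos": TCP position; "orientation": TCP orientation; "ft_force": force on the tool from outside, world axes, zero at the start; "moment": the same for the moment, N m; "width": finger opening in mm; "grasp_force": force on a finger pad.
Only numpy, scipy, OpenCV 4.12 (cv2) and the standard library are available. Lean on these libraries where they do the work, as an engineer would, in place of code of your own. Each camera call takes 0.05 s, during which the arm holds its last target. There are 200 camera calls.

## Task

Open the wax tub: unscrew its twist cap all the way and lift it off, then lower it gently to the bottom of the steel parts tin, lying flat and knob up, and let go of it. Do not drop it in, and leave the jar, the brush and the spanner where they are.

Things in the scene. Friction and masses are not known exactly. Their poses are not given: they have to be found in the camera images.
- tub: Grey plastic wax tub, round, 84 mm across, 70 mm high to its shoulder, fixed to the ledge by a steel ring and a 126 x 24 x 4 mm steel strap, at any yaw. Origin: centre of its underside, z up. Above the shoulder a threaded neck, 52 mm across, ends in the rim 99.5 mm above the ledge.
- tub_rim (a point): Centre of the neck's rim, z up. Right-hand thread, 10 mm rise a turn, slippery with wax: the cap unscrews counter-clockwise seen from above. Its last lug leaves the thread 1.2 to 1.35 turns from the start, the cap then risen about 13 mm; a quarter turn more does no harm, it sits loose on the neck. Before that a pull meets a hard stop within 2 mm, after it only the cap's weight.
- cap_mid (a point): Centre, half-way up, of the grey twist cap's body (without the knob): 60 mm across its 16 flats, 32.5 mm high, hollow below, about 70 g with knob (varies). z: the cap's axis, up. At the start it is screwed down on the tub, its lower edge about 1 mm above the tub's shoulder, at any yaw. It is loose: only the thread holds it.
- knob_mid (a point): Centre of the black upright cylindrical knob on the cap's top: 16 mm across, 30 mm high, on the cap's axis, its foot 32.5 mm above the cap's lower edge. The knob spins freely on the cap: it cannot turn the cap, it serves only to lift it. The point turns with the cap.
- tin: Open round steel parts tin, screwed to the ledge by a 112 x 20 mm strap: 80 mm across outside, 74 mm inside, wall 3 mm, 50 mm high, floor 3 mm thick. Too narrow to take fingers beside the cap's 60 mm body; the knob of a cap lying in it stands 15 mm above its edge. Origin: centre of its underside, z up.
- jar: Closed amber glass jar with a steel lid, loose, 66 mm across, 100 mm high. Bystander. Origin: centre of its underside.
- brush: Green tyre brush, 160 x 45 mm, 79 mm high, lying bristles down along its x axis, loose. Bystander. Origin: centre of its underside.
- spanner: Steel spanner lying flat along its x axis, loose. Bystander. Origin: centre of its underside.
Mind the look-alikes: they are no part of the job. What is shaped like the part that bears cap_mid but green or purple is not meant.

How it is judged:
By the outcome, as a careful person would: the job done as asked, in the order asked, and still so for the second after the job is handed in, with the robot touching nothing.
It also fails if it takes over 72 s, if anything falls off the work surface, if the arm or the gripper's body presses on something with over 40 N, if the wrist force passes 120 N, or if a joint passes its speed limit or range.

## Working session

There is one attempt and no reset: what is moved stays moved. The work goes in short steps, Python scripts to look and compute and a tool call to move; the robot and the scene stay as the last step left them, time stands still between calls to the robot, and variables do not carry over. Pictures are saved under pics/ and viewed, at most 10 in all, crops included, and the job is handed in when it is done.

Besides the shell and the picture viewer there is one more tool, called after "Call:" as name([rows], argument=value, ...), one row to a line, values as JSON. step_arm: Moves the arm, as the interface text tells. Its arguments: {"type":"object","properties":{"deltas":{"type":"array","items":{"type":"array"}}},"required":["deltas"]}

```bash
mkdir -p pics
cat > h.py <<'E'
from workcell import *
import numpy as np, cv2
def save(im,n): cv2.imwrite('pics/'+n, im['pixels'][:,:,::-1])
def ray(im,u,v):
    K=np.array([[im['fx'],0,im['cx']],[0,im['fy'],im['cy']],[0,0,1.]])
    p=cv2.undistortPoints(np.array([[[u,v]]],float),K,np.array(im['dist_coeffs'],float))[0,0]
    T=np.array(im['T']); d=T[:3,:3]@[p[0],p[1],1]; return T[:3,3],d
def onz(im,u,v,z):
    o,d=ray(im,u,v); return o+d*(z-o[2])/d[2]
def proj(im,P):
    T=np.linalg.inv(np.array(im['T'])); K=np.array([[im['fx'],0,im['cx']],[0,im['fy'],im['cy']],[0,0,1.]])
    return cv2.projectPoints(np.array([P],float),cv2.Rodrigues(T[:3,:3])[0],T[:3,3],K,np.array(im['dist_coeffs'],float))[0][0,0]
E
python3 - <<'E'
from h import *
t=get_image('top');s=get_image('side')
save(t,'t0.png');save(s,'s0.png')
import pickle;pickle.dump((t,s),open('im0.pkl','wb'))
print(get_obs());print(np.round(t['T'],2),np.round(s['T'],2))
E
```

```text
{'t': 0.1, 'qpos': array([-1.35499798e+00,  4.23753586e-01,  1.63058329e+00, -1.56135429e-05,
        1.08859587e+00, -1.89885719e-02]), 'qvel': array([ 0.00081088, -0.00192536, -0.0016813 ,  0.00027908, -0.00051343,
        0.000266  ]), 'joint_torque': array([ 5.16049658e-04, -5.45615423e+01, -2.74326020e+01,  6.45179255e-02,
        1.87955255e-02, -3.39308895e-05]), 'ee_pos': array([ 145.32103325, -607.37089544,  221.99809202]), 'orientation': array([-3.11864558e+00, -3.67811186e-01,  2.28328902e-04]), 'ft_force': array([-0.04881312,  0.05884768,  0.60722464]), 'moment': array([-0.00973288,  0.04042577,  0.01327058]), 'grasp_force': 0.0, 'width': 87.90873751191025}
[[-1.00000e-02 -1.00000e+00  5.00000e-02  4.99320e+02]
 [-1.00000e+00  1.00000e-02  2.00000e-02 -4.18000e+00]
 [-2.00000e-02 -5.00000e-02 -1.00000e+00  1.26558e+03]
 [ 0.00000e+00  0.00000e+00  0.00000e+00  1.00000e+00]] [[ 9.0000e-01 -3.3000e-01  2.8000e-01  3.1452e+02]
 [-4.3000e-01 -6.6000e-01  6.2000e-01 -5.7354e+02]
 [-2.0000e-02 -6.8000e-01 -7.3000e-01  7.8923e+02]
 [ 0.0000e+00  0.0000e+00  0.0000e+00  1.0000e+00]]
```

View pics/t0.png

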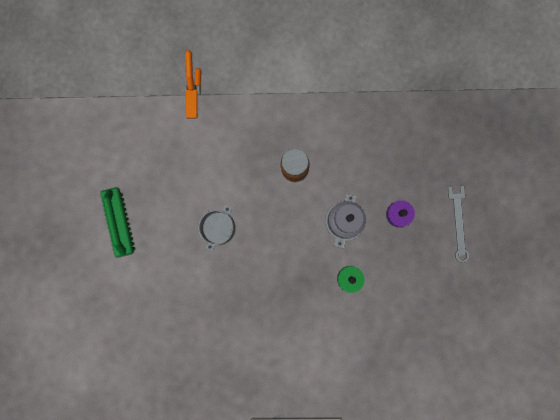

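View pics/s0.png

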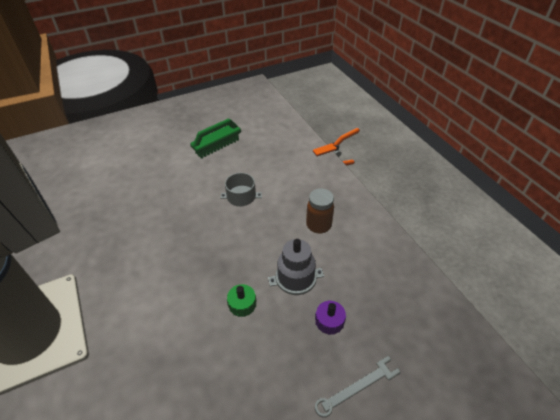

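The top view shows the tub's knob at about (350,218), the tin at (217,228), and the green and purple decoys at (351,280) and (401,213). The side view shows the knob at about (297,245) and the tin at (240,190).

Run:
```python
from h import *
import pickle
t,s=pickle.load(open('im0.pkl','rb'))
def tri(a,b):
    (o,d),(p,e)=ray(t,*a),ray(s,*b)
    d/=np.linalg.norm(d);e/=np.linalg.norm(e)
    k=np.linalg.lstsq(np.c_[d,-e],p-o,rcond=None)[0]
    A,B=o+k[0]*d,p+k[1]*e
    return (A+B)/2,np.linalg.norm(A-B)
def blob(im,box,thr):
    u0,v0,u1,v1=box; m=(im['pixels'][v0:v1,u0:u1].max(2)<thr).astype(np.uint8)
    n,l,st,c=cv2.connectedComponentsWithStats(m); i=1+np.argmax(st[1:,4]); print(st[i]+[u0,v0,0,0,0])
    return c[i]+[u0,v0]
a=blob(t,(335,205,365,232),45);b=blob(s,(285,232,310,256),45)
print(a,b,tri(a,b))
for z in (90,117,132): print(z,onz(t,*a,z))
print('tin', [onz(t,217,228,z) for z in (0,50)], tri((217,228),(240.5,185)))
g=cv2.cvtColor(t['pixels'],cv2.COLOR_RGB2GRAY)
big=cv2.resize(t['pixels'][190:260,190:380],None,fx=4,fy=4,interpolation=cv2.INTER_CUBIC)
cv2.imwrite('pics/c0.png',big[:,:,::-1])
```

```text
[346 215   8   6  30]
[294 240   6  12  67]
[349.8        217.16666667] [296.53731343 245.56716418] (array([ 565.78495295, -121.48772192,  115.9244993 ]), np.float64(0.7931299432322666))
90 [ 567.65997328 -124.28887864   90.        ]
117 [ 566.09037396 -121.53024686  117.        ]
132 [ 565.21837434 -119.99767365  132.        ]
tin [array([551.58999057, 181.12449232,   0.        ]), array([549.52491166, 173.80368414,  50.        ])] (array([551.76689504, 174.63805224,  40.19453031]), np.float64(3.865750480628856))
```

View pics/c0.png

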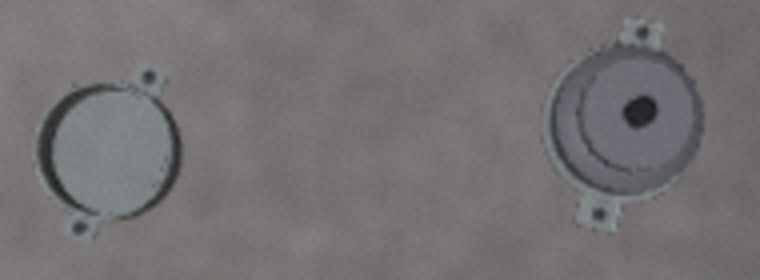

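The crop shows the tin lying about (217,228) and the grey cap on its tub, knob at (350,218). Ledge z is 0. Next I move above the tub.

Call:
step_arm([
  [[0.87,-0.625,0],[0,0,0],1],
  [[0.87,-0.625,0],[0,0,0],1],
  [[0.87,-0.625,0],[0,0,0],1],
  [[0.87,-0.625,0],[0,0,0],1],
  [[0.87,-0.625,0],[0,0,0],1],
  [[0.87,-0.625,0],[0,0,0],1],
  [[0.87,-0.625,0],[0,0,0],1],
  [[0.87,-0.625,0],[0,0,0],1],
  [[0.87,-0.625,0],[0,0,0],1],
  [[0.87,-0.625,0],[0,0,0],1],
  [[0.87,-0.625,0],[0,0,0],1],
])

```text
t: 1.02
ee_pos: [355.5, -364.9, 222.6]
orientation: [3.12, 0.369, -0.001]
ft_force: [0.7, -0.0, -0.1]
width: 88.1
grasp_force: 0.0
```

Call:
step_arm([
  [[0.87,-0.625,0],[0,0,0],1],
  [[0.87,-0.625,0],[0,0,0],1],
  [[0.87,-0.625,0],[0,0,0],1],
  [[0.87,-0.625,0],[0,0,0],1],
  [[0.87,-0.625,0],[0,0,0],1],
  [[0.87,-0.625,0],[0,0,0],1],
  [[0.87,-0.625,0],[0,0,0],1],
  [[0.87,-0.625,0],[0,0,0],1],
  [[0.87,-0.625,0],[0,0,0],1],
  [[0.87,-0.625,0],[0,0,0],1],
  [[0.87,-0.625,0],[0,0,0],1],
  [[0.87,-0.625,0],[0,0,0],1],
])

```text
t: 2.02
ee_pos: [564.8, -123.4, 222.4]
orientation: [-3.12, -0.364, 0.001]
ft_force: [-0.2, -0.3, -0.6]
width: 87.8
grasp_force: 0.0
```

Run:
```python
from h import *
w=get_image('wrist');save(w,'w1.png')
import pickle;pickle.dump(w,open('w1.pkl','wb'))
o=get_obs();print(o['t'],o['ee_pos'],o['orientation'],o['qpos']);print(np.round(w['T'],3),proj(w,[566,-121.4,133.5]))
```

```text
2.0667 [ 564.88557942 -123.3614198   222.57703465] [ 3.12038965e+00  3.64218341e-01 -8.91205550e-04] [-2.35476014e-01  3.55283790e-01  1.73530073e+00 -2.45251129e-04
  1.05153437e+00  1.10304950e+00]
[[ 2.30000e-01 -9.29000e-01 -2.90000e-01  6.45594e+02]
 [-9.73000e-01 -2.20000e-01 -6.90000e-02 -1.04841e+02]
 [ 0.00000e+00  2.98000e-01 -9.55000e-01  3.84808e+02]
 [ 0.00000e+00  0.00000e+00  0.00000e+00  1.00000e+00]] [275.12174731 212.84997413]
```

View pics/w1.png

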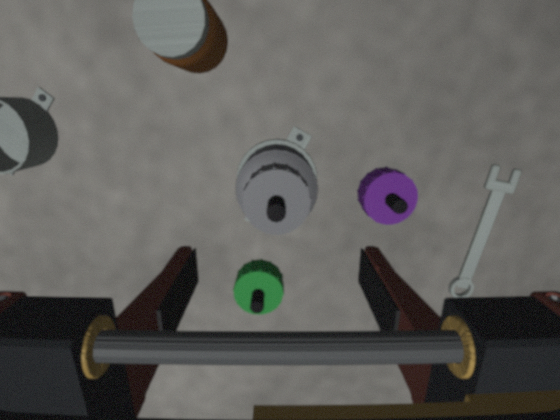

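The wrist picture shows the knob spanning about (276,196–221), the prediction of its top at (275,213) agreeing; the green decoy is at (258,288) and the purple at (390,197). A quick refinement from the knob's blob and the cap's outline follows.

```bash
cat >> h.py <<'E'
CMD=None
def delta(P,yaw,cp,cyaw):
    "world target -> tool units from commanded pose (pointing down)"
    d=np.array(P,float)-cp; c,s=np.cos(cyaw),np.sin(cyaw)
    return np.round(np.array([c*d[0]+s*d[1], s*d[0]-c*d[1], -d[2]])/300,4), np.round(-(yaw-cyaw)/1.5,4)
E
python3 - <<'E'
from h import *
import pickle
w=pickle.load(open('w1.pkl','rb'))
m=(w['pixels'][185:235,255:300].max(2)<50).astype(np.uint8)
n,l,st,c=cv2.connectedComponentsWithStats(m);i=1+np.argmax(st[1:,4])
a=c[i]+[255,185];print(st[i]+[255,185,0,0,0],a,onz(w,*a,118.5),proj(w,[566,-121.4,118.5]))
# cap top disk, via width at several rows
hsv=w['pixels'].astype(int)
for v in (195,200,205): print(v,hsv[v,228:325:4].mean(1).astype(int))
for z in(0,70): print('tinedge?',onz(w,20,170,z))
E
```

```text
[268 196  17  25 355] [275.94084507 208.17464789] [ 565.43257698 -122.11787254  118.5       ] [275.26357549 207.35899994]
195 [126 124 111 110 118 117 115 116 118 116 113  98  70  95 115 115 113 117
 118 116 107  84  93 113 116]
200 [124 121 113 108 118 118 116 118 118 115  77  19  22  12  77 113 116 116
 114 115 115  89 102 117 114]
205 [123 121 116 112 116 116 114 115 115 114  46  25  41  21  46 117 112 113
 113 114 112  90 115 120 115]
tinedge? [505.54716807 183.30910297   0.        ]
tinedge? [531.02288954 130.89195269  70.        ]
```

Call:
step_arm([
  [[0,0,0.1],[0,0,0.85],1],
  [[0,0,0.1],[0,0,0.85],1],
  [[0,0,0.2],[0,0,0.85],1],
  [[0,0,0.2],[0,0,0.85],1],
  [[0,0,0.2],[0,0,0.85],1],
  [[0,0,0.2],[0,0,0.85],1],
  [[0,0,0.2],[0,0,0.85],1],
  [[0,0,0.2],[0,0,0.85],1],
  [[0,0,0.2],[0,0,0.85],1],
  [[0,0,0.2],[0,0,0.85],1],
  [[0,0,0.2],[0,0,0.85],1],
  [[0,0,0.2],[0,0,0.85],1],
  [[0,0,0.2],[0,0,0.85],1],
])

```text
t: 3.15
ee_pos: [565.6, -122.4, 162.8]
orientation: [-2.728, 1.558, -0.0]
ft_force: [0.9, -0.4, 1.1]
width: 87.9
grasp_force: 0.0
```

Run:
```python
from h import *
w=get_image('wrist');save(w,'w2.png')
o=get_obs();print(o['t'],o['ee_pos'],o['orientation'],o['qpos'])
m=(w['pixels'].max(2)<50).astype(np.uint8)
p=proj(w,[565.7,-121.8,118.5]);print(p)
u,v=p.astype(int)
sub=m[v-50:v+50,u-40:u+40];n,l,st,c=cv2.connectedComponentsWithStats(sub)
for i in range(1,n):
  if st[i,4]>80:
    a=c[i]+[u-40,v-50];print(st[i],a,onz(w,*a,118.5))
```

```text
3.2 [ 565.63701091 -122.22787444  162.77842465] [ 2.72779898e+00 -1.55837980e+00  1.70494852e-04] [-2.33351535e-01  4.31623941e-01  1.77827341e+00 -7.03661774e-05
  9.31598762e-01  2.37557864e+00]
[278.32730326 236.24384589]
[ 30  34  22  34 484] [278.97933884 234.21694215] [ 566.06460288 -123.27727777  118.5       ]
```

View pics/w2.png

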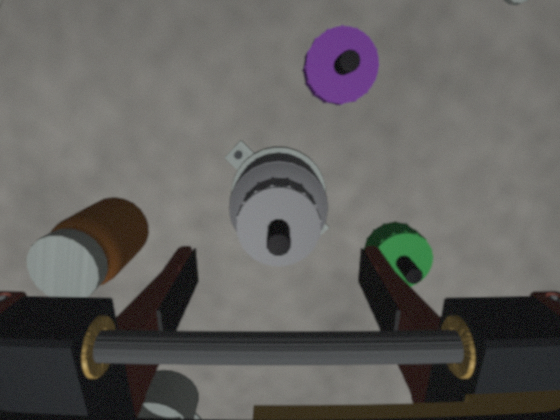

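The wrist picture shows the knob at (279,234), centred between the fingers (about 195 to 362), so I descend and grip the body.

Call:
step_arm([
  [[0,0,0.1],[0,0,0],1],
  [[0,0,0.2],[0,0,0],1],
  [[0,0,0.25],[0,0,0],1],
  [[0,0,0.285],[0,0,0],1],
  [[0,0,0.285],[0,0,0],1],
  [[0,0,0.285],[0,0,0],-1],
  [[0,0,0.285],[0,0,0],-1],
  [[0,0,0.285],[0,0,0],-1],
  [[0,0,0.285],[0,0,0],-1],
  [[0,0,0.285],[0,0,0],-1],
  [[0,0,0.285],[0,0,0],-1],
  [[0,0,0.285],[0,0,0],-1],
])

```text
t: 4.2
ee_pos: [566.4, -121.8, 77.9]
orientation: [-2.726, 1.561, -0.002]
ft_force: [-0.6, 0.3, 5.8]
width: 60.1
grasp_force: 30.0
```

Call:
step_arm([
  [[0,0,-0.0007],[0,0,-0.0833],-1],
  [[0,0,-0.0013],[0,0,-0.1667],-1],
  [[0,0,-0.002],[0,0,-0.25],-1],
  [[0,0,-0.0027],[0,0,-0.3333],-1],
  [[0,0,-0.0033],[0,0,-0.4167],-1],
  [[0,0,-0.004],[0,0,-0.5],-1],
  [[0,0,-0.0047],[0,0,-0.5833],-1],
  [[0,0,-0.0053],[0,0,-0.6667],-1],
  [[0,0,-0.006],[0,0,-0.75],-1],
  [[0,0,-0.0067],[0,0,-0.8333],-1],
  [[0,0,-0.0073],[0,0,-0.9167],-1],
  [[0,0,-0.008],[0,0,-1],-1],
])

```text
t: 5.2
ee_pos: [566.8, -121.4, 80.5]
orientation: [3.057, 0.725, 0.003]
ft_force: [1.3, 2.4, 7.3]
width: 59.5
grasp_force: 30.0
```

Run:
```python
from h import *
o=get_obs();print({k:np.round(o[k],3) for k in o})
```

```text
{'t': np.float64(5.2), 'qpos': array([-2.320e-01,  5.530e-01,  1.815e+00,  1.000e-03,  7.710e-01,
        8.730e-01]), 'qvel': array([ 0.003, -0.007, -0.004,  0.003,  0.004, -1.487]), 'joint_torque': array([ -1.616, -50.333, -17.732,  -0.666,  -0.095,   1.889]), 'ee_pos': array([ 566.842, -121.444,   80.467]), 'orientation': array([3.057e+00, 7.250e-01, 3.000e-03]), 'ft_force': array([1.293, 2.411, 7.3  ]), 'moment': array([ 0.558, -0.066, -0.164]), 'grasp_force': np.float64(29.993), 'width': np.float64(59.526)}
```

Call:
step_arm([
  [[0,0,-0.0017],[0,0,-0.0833],-1],
  [[0,0,-0.0033],[0,0,-0.1667],-1],
  [[0,0,-0.004],[0,0,-0.25],-1],
  [[0,0,-0.0047],[0,0,-0.3333],-1],
  [[0,0,-0.0053],[0,0,-0.4167],-1],
  [[0,0,-0.006],[0,0,-0.5],-1],
  [[0,0,-0.0067],[0,0,-0.5833],-1],
  [[0,0,-0.0073],[0,0,-0.6667],-1],
  [[0,0,-0.008],[0,0,-0.75],-1],
  [[0,0,-0.0087],[0,0,-0.8333],-1],
  [[0,0,-0.0093],[0,0,-0.9167],-1],
  [[0,0,-0.01],[0,0,-1],-1],
])

```text
t: 6.2
ee_pos: [565.6, -121.4, 82.9]
orientation: [-1.742, -2.614, -0.0]
ft_force: [-1.2, 0.6, 3.5]
width: 60.0
grasp_force: 30.0
```

Call:
step_arm([
  [[0,0,-0.0007],[0,0,-0.0833],-1],
  [[0,0,-0.0013],[0,0,-0.1667],-1],
  [[0,0,-0.002],[0,0,-0.25],-1],
  [[0,0,-0.0027],[0,0,-0.3333],-1],
  [[0,0,-0.0033],[0,0,-0.4167],-1],
  [[0,0,-0.004],[0,0,-0.5],-1],
  [[0,0,-0.0047],[0,0,-0.5833],-1],
  [[0,0,-0.0053],[0,0,-0.6667],-1],
  [[0,0,-0.006],[0,0,-0.75],-1],
  [[0,0,-0.0067],[0,0,-0.8333],-1],
  [[0,0,-0.0073],[0,0,-0.9167],-1],
  [[0,0,-0.008],[0,0,-1],-1],
  [[0,0,-0.008],[0,0,-1],-1],
  [[0,0,-0.008],[0,0,-1],1],
  [[0,0,-0.008],[0,0,-1],1],
  [[0,0,-0.008],[0,0,-1],1],
  [[0,0,-0.008],[0,0,-1],1],
])

```text
t: 7.62
ee_pos: [565.9, -121.6, 84.8]
orientation: [0.495, -3.102, -0.0]
ft_force: [-1.2, 0.2, 0.2]
width: 83.0
grasp_force: 0.0
```

Run:
```python
from h import *
o=get_obs();print({k:np.round(o[k],3) for k in o})
w=get_image('wrist');save(w,'w3.png')
```

```text
{'t': np.float64(7.617), 'qpos': array([-0.232,  0.546,  1.815,  0.   ,  0.781, -2.12 ]), 'qvel': array([-0.001,  0.001, -0.002, -0.001,  0.   , -0.008]), 'joint_torque': array([-1.8000e-02, -5.4142e+01, -1.9877e+01, -3.3000e-02,  5.3000e-02,
        2.9000e-02]), 'ee_pos': array([ 565.889, -121.567,   84.817]), 'orientation': array([ 0.495, -3.102, -0.   ]), 'ft_force': array([-1.185,  0.191,  0.235]), 'moment': array([ 0.055, -0.179,  0.012]), 'grasp_force': np.float64(0.0), 'width': np.float64(82.98)}
```

View pics/w3.png

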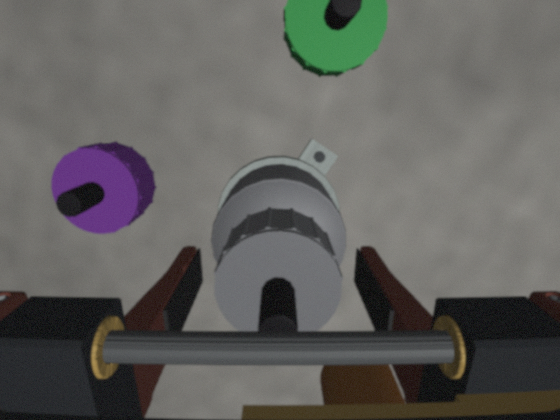

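The picture shows the cap standing higher on the neck, centred between the opened fingers (disk centre about (278,280)). Rewind.

Call:
step_arm([
  [[0,0,0],[0,0,1],1],
  [[0,0,0],[0,0,1],1],
  [[0,0,0],[0,0,1],1],
  [[0,0,0],[0,0,1],1],
  [[0,0,0],[0,0,1],1],
  [[0,0,0],[0,0,1],1],
  [[0,0,0],[0,0,1],1],
  [[0,0,0],[0,0,1],1],
  [[0,0,0],[0,0,1],1],
  [[0,0,0],[0,0,1],1],
  [[0,0,0],[0,0,1],1],
  [[0,0,0],[0,0,1],1],
  [[0,0,0],[0,0,1],1],
])

```text
t: 8.75
ee_pos: [565.9, -121.6, 84.9]
orientation: [-1.757, -2.604, -0.0]
ft_force: [0.8, 0.8, 0.2]
width: 87.8
grasp_force: 0.0
```

Call:
step_arm([
  [[0,0,0],[0,0,1],1],
  [[0,0,0],[0,0,1],1],
  [[0,0,0],[0,0,1],1],
  [[0,0,0],[0,0,1],1],
  [[0,0,0],[0,0,1],1],
  [[0,0,0],[0,0,1],1],
  [[0,0,0],[0,0,1],1],
  [[0,0,0],[0,0,1],1],
  [[0,0,0],[0,0,1],1],
  [[0,0,0],[0,0,1],1],
  [[0,0,0],[0,0,1],1],
  [[0,0,0],[0,0,1],1],
  [[0,0,0],[0,0,1],1],
])

```text
t: 9.83
ee_pos: [565.9, -121.6, 84.9]
orientation: [-3.059, -0.714, 0.0]
ft_force: [-0.4, 0.7, 0.8]
width: 87.9
grasp_force: 0.0
```

Call:
step_arm([
  [[0,0,0],[0,0,1],1],
  [[0,0,0],[0,0,1],1],
  [[0,0,0],[0,0,1],1],
  [[0,0,0],[0,0,1],1],
  [[0,0,0],[0,0,1],1],
  [[0,0,0],[0,0,1],1],
  [[0,0,0],[0,0,1],1],
  [[0,0,0],[0,0,1],1],
  [[0,0,0],[0,0,1],1],
  [[0,0,0],[0,0,1],1],
  [[0,0,0],[0,0,1],1],
  [[0,0,0],[0,0,1],1],
  [[0,0,0],[0,0,1],1],
  [[0,0,0],[0,0,1],-1],
  [[0,0,0],[0,0,1],-1],
  [[0,0,0],[0,0,1],-1],
  [[0,0,0],[0,0,1],-1],
  [[0,0,0],[0,0,1],-1],
  [[0,0,0],[0,0,1],-1],
])

```text
t: 11.42
ee_pos: [565.9, -121.7, 85.0]
orientation: [-2.727, 1.56, -0.0]
ft_force: [-0.3, -0.5, 1.0]
width: 60.4
grasp_force: 30.0
```

Call:
step_arm([
  [[0,0,-0.0007],[0,0,-0.0833],-1],
  [[0,0,-0.0013],[0,0,-0.1667],-1],
  [[0,0,-0.002],[0,0,-0.25],-1],
  [[0,0,-0.0027],[0,0,-0.3333],-1],
  [[0,0,-0.0033],[0,0,-0.4167],-1],
  [[0,0,-0.004],[0,0,-0.5],-1],
  [[0,0,-0.0047],[0,0,-0.5833],-1],
  [[0,0,-0.0053],[0,0,-0.6667],-1],
  [[0,0,-0.006],[0,0,-0.75],-1],
  [[0,0,-0.0067],[0,0,-0.8333],-1],
  [[0,0,-0.0073],[0,0,-0.9167],-1],
  [[0,0,-0.008],[0,0,-1],-1],
])

```text
t: 12.42
ee_pos: [565.9, -121.6, 87.5]
orientation: [-3.056, -0.726, -0.0]
ft_force: [-0.2, 0.6, 1.1]
width: 60.3
grasp_force: 30.0
```

Call:
step_arm([
  [[0,0,-0.0007],[0,0,-0.0833],-1],
  [[0,0,-0.0013],[0,0,-0.1667],-1],
  [[0,0,-0.002],[0,0,-0.25],-1],
  [[0,0,-0.0027],[0,0,-0.3333],-1],
  [[0,0,-0.0033],[0,0,-0.4167],-1],
  [[0,0,-0.004],[0,0,-0.5],-1],
  [[0,0,-0.0047],[0,0,-0.5833],-1],
  [[0,0,-0.0053],[0,0,-0.6667],-1],
  [[0,0,-0.006],[0,0,-0.75],-1],
  [[0,0,-0.0067],[0,0,-0.8333],-1],
  [[0,0,-0.0073],[0,0,-0.9167],-1],
  [[0,0,-0.008],[0,0,-1],-1],
])

```text
t: 13.42
ee_pos: [565.9, -121.6, 89.9]
orientation: [-1.741, -2.615, -0.0]
ft_force: [0.1, 1.3, 2.3]
width: 60.7
grasp_force: 30.0
```

Call:
step_arm([
  [[0,0,-0.0007],[0,0,-0.0833],-1],
  [[0,0,-0.0013],[0,0,-0.1667],-1],
  [[0,0,-0.002],[0,0,-0.25],-1],
  [[0,0,-0.0027],[0,0,-0.3333],-1],
  [[0,0,-0.0033],[0,0,-0.4167],-1],
  [[0,0,-0.004],[0,0,-0.5],-1],
  [[0,0,-0.0047],[0,0,-0.5833],-1],
  [[0,0,-0.0053],[0,0,-0.6667],-1],
  [[0,0,-0.006],[0,0,-0.75],-1],
  [[0,0,-0.006],[0,0,-0.8333],-1],
  [[0,0,-0.006],[0,0,-0.9167],-1],
  [[0,0,-0.006],[0,0,-1],-1],
  [[0,0,-0.006],[0,0,-1],-1],
  [[0,0,-0.006],[0,0,-1],-1],
])

```text
t: 14.58
ee_pos: [566.2, -121.8, 91.9]
orientation: [-0.492, 3.102, -0.001]
ft_force: [0.6, 0.2, 3.3]
width: 60.1
grasp_force: 30.0
```

Run:
```python
from h import *
o=get_obs();print({k:np.round(o[k],3) for k in o})
w=get_image('wrist');save(w,'w4.png')
```

```text
{'t': np.float64(14.583), 'qpos': array([-0.232,  0.535,  1.812, -0.   ,  0.793, -2.118]), 'qvel': array([ 0.001, -0.   ,  0.004, -0.   , -0.002,  0.024]), 'joint_torque': array([ 2.2100e-01, -5.1993e+01, -1.9259e+01,  8.7000e-02,  3.7000e-02,
       -4.4000e-01]), 'ee_pos': array([ 566.209, -121.838,   91.924]), 'orientation': array([-4.920e-01,  3.102e+00, -1.000e-03]), 'ft_force': array([0.556, 0.177, 3.298]), 'moment': array([-0.042, -0.052, -0.044]), 'grasp_force': np.float64(29.998), 'width': np.float64(60.121)}
```

View pics/w4.png

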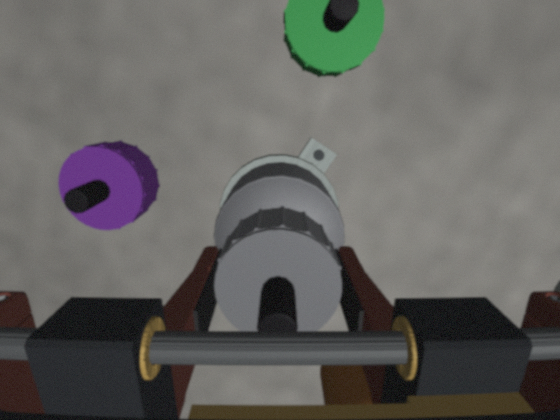

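The picture shows the cap at the same place between the fingers as before (centre about (278,280)), so it rose with the hand. I pull it gently to test.

Call:
step_arm([
  [[0,0,-0.005],[0,0,0],-1],
  [[0,0,-0.01],[0,0,0],-1],
  [[0,0,-0.015],[0,0,0],-1],
  [[0,0,-0.015],[0,0,0],-1],
  [[0,0,-0.015],[0,0,0],-1],
])

```text
t: 15.05
ee_pos: [565.8, -121.6, 96.0]
orientation: [0.497, -3.102, -0.0]
ft_force: [-0.1, 0.5, -0.4]
width: 60.5
grasp_force: 30.0
```

Call:
step_arm([
  [[0,0,0.005],[0,0,0],-1],
  [[0,0,0.01],[0,0,0],-1],
  [[0,0,0.014],[0,0,0],-1],
  [[0,0,0.014],[0,0,0],-1],
  [[0,0,0.014],[0,0,0],0.6],
  [[0,0,0.014],[0,0,0],0.6],
  [[0,0,0.014],[0,0,0],0.6],
  [[0,0,0.014],[0,0,0],0.6],
  [[0,0,0.014],[0,0,0],0.6],
  [[0,0,-0.04],[0,0,0],0.6],
  [[0,0,-0.086],[0,0,0],0.6],
  [[0,0,-0.086],[0,0,0],0.6],
  [[0,0,-0.086],[0,0,0],0.6],
])

```text
t: 16.13
ee_pos: [566.4, -121.8, 122.3]
orientation: [-0.497, 3.1, -0.001]
ft_force: [0.5, -0.0, -0.4]
width: 70.1
grasp_force: 0.0
```

Run:
```python
from h import *
o=get_obs();print({k:np.round(o[k],3) for k in ('t','ee_pos','width','ft_force')})
w=get_image('wrist');save(w,'w5.png')
for z in (117.5,147.5): print(proj(w,[565.9,-121.7,z]))
```

```text
{'t': np.float64(16.133), 'ee_pos': array([ 566.37 , -121.797,  122.323]), 'width': np.float64(70.145), 'ft_force': array([ 0.467, -0.009, -0.413])}
[279.55192884 258.62910408]
[279.79218972 286.64540369]
```

View pics/w5.png

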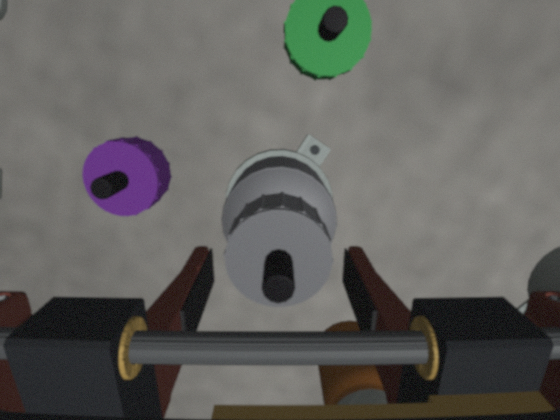

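The knob's top is at (279,288) with its foot near (279,255), as predicted and centred. I close on the knob.

Call:
step_arm([
  [[0,0,0],[0,0,0],-1],
  [[0,0,0],[0,0,0],-1],
  [[0,0,0],[0,0,0],-1],
  [[0,0,0],[0,0,0],-1],
  [[0,0,0],[0,0,0],-1],
  [[0,0,0],[0,0,0],-1],
  [[0,0,0],[0,0,0],-1],
  [[0,0,0],[0,0,0],-1],
  [[0,0,0],[0,0,0],-1],
  [[0,0,0],[0,0,0],-1],
  [[0,0,-0.01],[0,0,0],-1],
  [[0,0,-0.02],[0,0,0],-1],
  [[0,0,-0.03],[0,0,0],-1],
  [[0,0,-0.05],[0,0,0],-1],
  [[0,0,-0.08],[0,0,0],-1],
  [[0,0,-0.12],[0,0,0],-1],
  [[0,0,-0.16],[0,0,0],-1],
  [[0,0,-0.2],[0,0,0],-1],
  [[0,0,-0.2],[0,0,0],-1],
])

```text
t: 17.77
ee_pos: [567.7, -122.1, 185.3]
orientation: [-0.497, 3.097, -0.003]
ft_force: [-0.1, -0.6, -0.4]
width: 15.4
grasp_force: 30.0
```

Run:
```python
from h import *
o=get_obs();print({k:np.round(o[k],3) for k in ('t','ee_pos','orientation','width','ft_force')})
s=get_image('side');t=get_image('top')
import pickle;pickle.dump((s,t),open('im1.pkl','wb'))
A=cv2.resize(s['pixels'][140:300,190:350],(560,560));cv2.imwrite('pics/s5.png',A[:,:,::-1])
v=o['orientation'];yaw=2*np.arctan2(v[1],v[0]);print(yaw)
# tin: refine from first top image, rim circle
t0,s0=pickle.load(open('im0.pkl','rb'))
im=t0['pixels'].astype(float).mean(2)
print(delta([550,175,182.3],yaw,np.array([565.9,-121.7,182.3]),yaw))
```

```text
{'t': np.float64(17.767), 'ee_pos': array([ 567.666, -122.095,  185.344]), 'orientation': array([-4.970e-01,  3.097e+00, -3.000e-03]), 'width': np.float64(15.39), 'ft_force': array([-0.101, -0.586, -0.434])}
3.459662262086257
(array([-0.259,  0.956, -0.   ]), np.float64(-0.0))
```

View pics/s5.png

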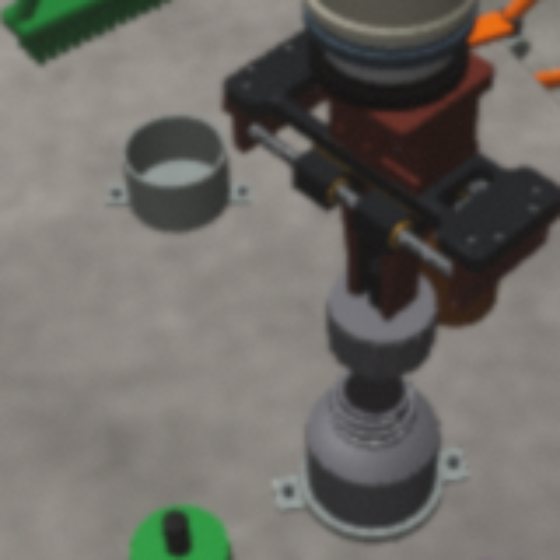

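The side view shows the cap hanging level from the fingers, clear of the bare threaded neck; the tin is free. I carry it two thirds of the way and look at the tin.

Call:
step_arm([
  [[-0.02,0.08,0],[0,0,0],-1],
  [[-0.05,0.18,0],[0,0,0],-1],
  [[-0.08,0.28,0],[0,0,0],-1],
  [[-0.1,0.38,0],[0,0,0],-1],
  [[-0.13,0.48,0],[0,0,0],-1],
  [[-0.16,0.57,0],[0,0,0],-1],
  [[-0.173,0.62,0],[0,0,0],-1],
  [[-0.173,0.637,0],[0,0,0],-1],
  [[-0.173,0.637,0],[0,0,0],-1],
  [[-0.173,0.637,0],[0,0,0],-1],
])

```text
t: 18.7
ee_pos: [555.0, 75.6, 181.5]
orientation: [0.498, -3.101, 0.0]
ft_force: [0.2, -1.0, -1.1]
width: 15.3
grasp_force: 30.0
```

Run:
```python
from h import *
import pickle
o=get_obs();print({k:np.round(o[k],3) for k in ('t','ee_pos','orientation','width','ft_force')})
w=get_image('wrist');s=get_image('side');t=get_image('top');pickle.dump((w,s,t),open('im2.pkl','wb'))
for im in (w,s,t): print([np.round(proj(im,[551,175,z])) for z in (3,50)])
save(w,'w6.png')
```

```text
{'t': np.float64(18.7), 'ee_pos': array([555.038,  75.578, 181.46 ]), 'orientation': array([ 0.498, -3.101,  0.   ]), 'width': np.float64(15.335), 'ft_force': array([ 0.206, -1.023, -1.089])}
[array([367., 212.]), array([380., 227.])]
[array([241., 195.]), array([239., 182.])]
[array([219., 228.]), array([216., 227.])]
```

View pics/w6.png

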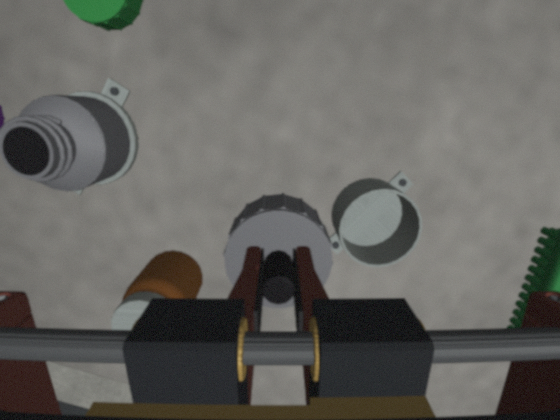

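The picture shows the tin's strap holes at (402,183) and (335,245), its rim centred near (379,226), and the cap hanging at (278,250).

Run:
```python
from h import *
import pickle
w,s,t=pickle.load(open('im2.pkl','rb'))
print('holes',onz(w,402,183,3),onz(w,335,245,3),(onz(w,402,183,3)+onz(w,335,245,3))/2)
# rim extremes: scan gray profile through predicted rim centre
g=w['pixels'].mean(2).astype(int)
print(g[226,400:432],g[226,320:350]);print(g[250:275,375])
for P in ([551,175],):
  c=[proj(w,[P[0]+40*np.cos(a),P[1]+40*np.sin(a),50]) for a in np.linspace(0,6.28,60)]
  c=np.array(c);print(c.min(0),c.max(0))
```

```text
holes [509.71320321 198.27122402   3.        ] [598.19296859 156.15720047   3.        ] [553.9530859  177.21421225   3.        ]
[ 58  54  52  54  52  54  50  51  48  52  51  53  50  44  51  48  51  56
  72 103 128 138 134 129 127 129 127 128 127 125 128 130] [100 101  93  81  87 105 124 129 130 129 130 130 119  96  71  54  50  53
  64  90 121 135 138 136 135 140 142 139 140 141]
[ 63  65  62  62  63  63  63  62  61  65  63  65  69  80 103 124 133 134
 132 133 135 135 133 133 130]
[337.49236975 185.58016355] [421.34232627 264.84161357]
```

Run:
```python
from h import *
import pickle
w,s,t=pickle.load(open('im2.pkl','rb'))
def ext(im,r,z,P=(551,175)):
  c=np.array([proj(im,[P[0]+r*np.cos(a),P[1]+r*np.sin(a),z]) for a in np.linspace(0,6.28,120)]);return np.round(np.r_[c.min(0),c.max(0)],1)
g=lambda im:im['pixels'].mean(2).astype(int)
for n,im in (('w',w),('t',t),('s',s)): print(n,[ (r,z,ext(im,r,z)) for r,z in ((40,50),(37,50),(40,0),(37,3))])
print('t row227',list(enumerate(g(t)[227,194:242],194)));
print('t col217',list(enumerate(g(t)[205:250,217],205)))
print('s row184',list(enumerate(g(s)[184,218:262],218)))
# floor blobs (bright, inside tin)
for n,im,b in (('w',w,(330,175,425,270)),('t',t,(195,205,240,250)),('s',s,(220,170,262,206))):
  u0,v0,u1,v1=b;sub=g(im)[v0:v1,u0:u1];x=cv2.GaussianBlur(im['pixels'][v0:v1,u0:u1],(3,3),0).astype(int)
  m=((x[:,:,1]>x[:,:,0]+1)&(x.mean(2)>118)).astype(np.uint8)
  k,l,st,c=cv2.connectedComponentsWithStats(m);i=1+np.argmax(st[1:,4]);print(n,st[i]+[u0,v0,0,0,0],c[i]+[u0,v0])
```

```text
w [(40, 50, array([337.5, 185.5, 421.3, 264.8])), (37, 50, array([340.6, 188.7, 418.2, 262.1])), (40, 0, array([329.6, 174.8, 402.6, 244.8])), (37, 3, array([332.8, 178.2, 400.8, 243.3]))]
t [(40, 50, array([199. , 209.8, 234. , 244.9])), (37, 50, array([200.3, 211.2, 232.7, 243.6])), (40, 0, array([202.8, 211.4, 236.4, 245.1])), (37, 3, array([203.8, 212.6, 235. , 243.8]))]
s [(40, 50, array([223.9, 172.2, 254.3, 193.2])), (37, 50, array([225.1, 172.9, 253.2, 192.3])), (40, 0, array([226. , 185.5, 255.4, 206.4])), (37, 3, array([227. , 185.5, 254.2, 204.9]))]
t row227 [(194, np.int64(141)), (195, np.int64(140)), (196, np.int64(141)), (197, np.int64(104)), (198, np.int64(54)), (199, np.int64(125)), (200, np.int64(140)), (201, np.int64(142)), (202, np.int64(140)), (203, np.int64(135)), (204, np.int64(98)), (205, np.int64(65)), (206, np.int64(57)), (207, np.int64(60)), (208, np.int64(61)), (209, np.int64(61)), (210, np.int64(111)), (211, np.int64(159)), (212, np.int64(165)), (213, np.int64(169)), (214, np.int64(169)), (215, np.int64(166)), (216, np.int64(169)), (217, np.int64(167)), (2
[... 2038 characters left out ...]
, (242, np.int64(61)), (243, np.int64(54)), (244, np.int64(49)), (245, np.int64(49)), (246, np.int64(48)), (247, np.int64(45)), (248, np.int64(46)), (249, np.int64(47)), (250, np.int64(48)), (251, np.int64(48)), (252, np.int64(45)), (253, np.int64(46)), (254, np.int64(47)), (255, np.int64(47)), (256, np.int64(47)), (257, np.int64(44)), (258, np.int64(43)), (259, np.int64(44)), (260, np.int64(44)), (261, np.int64(43))]
w [ 330  175   93   93 3279] [374.27081427 218.97926197]Traceback (most recent call last):
  File "<stdin>", line 15, in <module>
    return _wrapfunc(a, 'argmax', axis=axis, out=out, **kwds)
    return bound(*args, **kwds)
ValueError: attempt to get argmax of an empty sequence
```

The fits bracket (551,175), so I'll use that.

Run:
```python
from h import *
o=get_obs();p=o['ee_pos'];v=o['orientation'];yaw=2*np.arctan2(v[1],v[0]);print(p,yaw,delta([551,175,p[2]],yaw,p,yaw))
```

```text
[555.43265884  74.92176863 181.74244943] -2.8249439467110045 (array([-0.0898,  0.3216, -0.    ]), np.float64(-0.0))
```

Call:
step_arm([
  [[-0.025,0.09,0],[0,0,0],-1],
  [[-0.05,0.18,0],[0,0,0],-1],
  [[-0.075,0.26,0],[0,0,0],-1],
  [[-0.09,0.32,0],[0,0,0],-1],
  [[-0.09,0.32,0],[0,0,0],-1],
  [[-0.09,0.32,0.05],[0,0,0],-1],
  [[-0.09,0.32,0.12],[0,0,0],-1],
  [[-0.09,0.32,0.2],[0,0,0],-1],
  [[-0.09,0.32,0.25],[0,0,0],-1],
  [[-0.09,0.32,0.265],[0,0,0],-1],
  [[-0.09,0.32,0.265],[0,0,0],-1],
  [[-0.09,0.32,0.265],[0,0,0],-1],
])

```text
t: 19.85
ee_pos: [551.6, 175.0, 102.9]
orientation: [-0.496, 3.102, -0.0]
ft_force: [0.3, 0.4, -0.5]
width: 15.6
grasp_force: 30.0
```

Run:
```python
from h import *
import pickle
w=get_image('wrist');pickle.dump(w,open('im3.pkl','wb'))
o=get_obs();print({k:np.round(o[k],3) for k in ('t','ee_pos','orientation','width','ft_force')})
g=w['pixels'].mean(2).astype(int)
p=np.array([551,175]);q=o['ee_pos'][:2]
def ext(r,z,P):
  c=np.array([proj(w,[P[0]+r*np.cos(a),P[1]+r*np.sin(a),z]) for a in np.linspace(0,6.28,120)]);return np.round(np.r_[c.min(0),c.max(0)],1)
print('rim',ext(40,50,p),'rimin',ext(37,50,p),'base',ext(40,0,p),'cap bot',ext(30,64.5,q),'cap top',ext(30,97,q))
for v in (195,205,215,225,235,245,255): print(v,g[v,215:345:2])
print(g[150:250,278][::2])
```

```text
{'t': np.float64(19.9), 'ee_pos': array([551.898, 175.269, 103.356]), 'orientation': array([-0.496,  3.101,  0.   ]), 'width': np.float64(15.384), 'ft_force': array([ 0.128,  0.424, -0.313])}
rim [221.5 171.  336.9 279.5] rimin [225.8 175.5 332.6 275.9] base [231.2 159.5 326.8 251.1] cap bot [233.2 192.6 325.3 278.3] cap top [225.7 207.8 333.2 305.5]
195 [121 122 121 123 120 121 123 120 122 111  85 110 129 126 129 131 133 130
 129 130 133 130 127 117  84  87  90  83  81  70  65  61  56  49  49  74
  86 102 115 124 129 131 131 133 132 134 132 131 131 132 137 131 121 126
 125 105 107 121 123 125 123 122 121 119 120]
205 [120 125 124 124 124 122 118 113 119 121  96 111 131 130 125 100  56  48
  42  46  45  43  42  45  50  48  47  42  49  47  49  43  49  47  55  55
  53  53  50  49  50  52  51  49  52  53  71 101 121 131 131 134 133 132
 120  69  70 118 125 120 124 123 121 122 121]
215 [123 122 126 125 125 119 124 123  85  77  82  95  65  45  47  50  47  49
  53  70  81  97 103 108 105 108 108 106 105 108 108 109 108 110 109 108
 111 109 109 106 110 105  99  91  80  84  72  61  57  59  5
[... 639 characters left out ...]
104 104 105 106 107 106 108 101  97
  93  89  91  93 101 108 106 106 104 108 107 104 105 106 105 109 106 109
 103 109 106 107 104  97  94  90  93  93  99 105 108 108 107 109 107 110
 109 107 107 105 113 126 126 122 122 123 123]
255 [121 119 119 120 110 105 108 105 105 103 104 104 104 106 104  68  29  32
  30  36  34  33  29  25  56  91  66  29  17  20  17  16  14  19  22  10
  36  74  92  48  28  27  25  31  35  29  30  32  71 102 107 107 107 106
 107 106 108 106 113 121 123 121 123 123 124]
[120 120 116 120 115 120 110  70  60  60  58  60  69 118 130 132 130 130
 132 134 131 123  87  50  49  49  52  42  48  60  78 106 107 108 107 108
 106 109 108 108 108 106 105 107 107 106 108 109 107 107]
```

```bash
cat > fit.py <<'E'
from h import *
import pickle
from scipy.optimize import least_squares
t0,s0=pickle.load(open('im0.pkl','rb'));w2=pickle.load(open('im2.pkl','rb'))[0]
def edge(im,c,angs,r0,r1,thr):
    g=cv2.GaussianBlur(im['pixels'],(3,3),0).mean(2).astype(np.float32);out=[]
    rr=np.arange(r0,r1,.25)
    for a in np.radians(angs):
        x=(c[0]+rr*np.cos(a)).astype(np.float32);y=(c[1]+rr*np.sin(a)).astype(np.float32)
        p=cv2.remap(g,x[None],y[None],1)[0]
        d=np.nonzero((p[:-1]<thr)&(p[1:]>=thr))[0]
        if len(d): out.append((x[d[-1]],y[d[-1]]))
    return np.array(out)
def circ(P):
    f=least_squares(lambda q:np.hypot(P[:,0]-q[0],P[:,1]-q[1])-q[2],[*P.mean(0),40],loss='soft_l1');return f.x,np.sqrt(np.mean(f.fun**2))
E
python3 - <<'E'
from fit import *
e=edge(w2,(378,225),range(-30,125,5),25,52,100);print(np.round(e[::4],1))
for z in (20,30,40,50): print(z,circ(np.array([onz(w2,*q,z)[:2] for q in e])))
# floor disc edge & top cam
g=t0['pixels'].mean(2).astype(int);print('t0 row228',g[228,194:242]);print('t0 col217',g[204:252,217])
g=s0['pixels'].mean(2).astype(int);print('s0 row184',g[184,218:262]);print('s0 col240',g[166:214,240])
E
```

```text
[[412.4 205.1]
 [418.4 217.9]
 [417.9 232. ]
 [412.4 244.9]
 [403.1 254.9]
 [391.2 261.2]
 [378.  264. ]
 [364.7 261.6]]
20 (array([560.40009244, 189.98163431,  40.31349042]), np.float64(0.12309846525331931))
30 (array([557.87643603, 185.6532673 ,  39.06919056]), np.float64(0.11929878237464059))
40 (array([555.35278394, 181.32490345,  37.82488834]), np.float64(0.11549911368073708))
50 (array([552.82913605, 176.99654271,  36.5805838 ]), np.float64(0.11169945794007752))
t0 row228 [117 120 118 117 127  91  58  53  52 108 127 127 128 128 128 127 125 127
 127 131 131 131 130 131 131 131 132 129 130 132 129 130 130 130 130 126
 130 123 116  69  48  89 116 117 120 118 120 118]
t0 col217 [122 122 124 120 122 123 120  91  81 128 129 129 127 128 129 127 131 133
 130 133 132 133 132 131 131 135 132 132 132 130 132 132 132 129 128 130
 130 132 128 114 125 113 115 119 118 119 119 124]
s0 row184 [124 123 123 122 121 122 122 111  70  49  44  46  48  49  51  52  52  54
  55  56  57  59  61  64  63  62  61  61  61  59  59  58  57  60  76  94
  96 117 131 133 133 133 133 132]
s0 col240 [130 132 131 132 131 132 122  91  63  57  56  56  59  58  58  59  58  56
  61  85 123 136 137 138 137 136 126  88  63  57  58  58  57  58  58  58
  57  58  58  67  89 115 122 122 119 118 116 117]
```

The arc fit (radius 36.6 at z 50, the inner edge) puts the tin at (552.8, 177.0), matching the strap holes. I correct by about 1 mm in x and 2.3 mm in y, then lower.

Call:
step_arm([
  [[-0.0056,0.0062,0],[0,0,0],-1],
  [[-0.0056,0.0062,0],[0,0,0],-1],
  [[-0.0056,0.0062,0.02],[0,0,0],-1],
  [[-0.0056,0.0062,0.04],[0,0,0],-1],
  [[-0.0056,0.0062,0.06],[0,0,0],-1],
  [[-0.0056,0.0062,0.08],[0,0,0],-1],
  [[-0.0056,0.0062,0.1],[0,0,0],-1],
  [[-0.0056,0.0062,0.12],[0,0,0],-1],
  [[-0.0056,0.0062,0.14],[0,0,0],-1],
  [[-0.0056,0.0062,0.16],[0,0,0],-1],
  [[-0.0056,0.0062,0.175],[0,0,0],-1],
  [[-0.0056,0.0062,0.185],[0,0,0],-1],
  [[-0.0056,0.0062,0.185],[0,0,0],-1],
  [[-0.0056,0.0062,0.185],[0,0,0],-1],
])

```text
t: 21.07
ee_pos: [552.0, 178.0, 46.8]
orientation: [0.497, -3.102, 0.0]
ft_force: [-0.5, -0.5, 0.0]
width: 15.6
grasp_force: 30.0
```

Call:
step_arm([
  [[0,0,0.003],[0,0,0],-1],
  [[0,0,0.006],[0,0,0],-1],
  [[0,0,0.009],[0,0,0],-1],
  [[0,0,0.012],[0,0,0],-1],
  [[0,0,0.012],[0,0,0],-1],
  [[0,0,0.012],[0,0,0],-1],
])

```text
t: 21.57
ee_pos: [552.0, 178.0, 43.3]
orientation: [-0.497, 3.102, 0.0]
ft_force: [0.7, -0.2, -0.9]
width: 15.4
grasp_force: 30.0
```

No contact yet. I creep down in small steps.

Call:
step_arm([
  [[0,0,0.002],[0,0,0],-1],
  [[0,0,0.004],[0,0,0],-1],
  [[0,0,0.006],[0,0,0],-1],
  [[0,0,0.006],[0,0,0],-1],
  [[0,0,0.006],[0,0,0],-1],
])

```text
t: 21.98
ee_pos: [552.0, 178.0, 41.4]
orientation: [0.497, -3.102, -0.0]
ft_force: [0.7, -0.3, -0.9]
width: 15.0
grasp_force: 30.0
```

Call:
step_arm([
  [[0,0,0.002],[0,0,0],-1],
  [[0,0,0.004],[0,0,0],-1],
  [[0,0,0.004],[0,0,0],-1],
  [[0,0,0.004],[0,0,0],-1],
])

```text
t: 22.32
ee_pos: [552.1, 178.0, 40.3]
orientation: [-0.497, 3.102, 0.0]
ft_force: [-0.5, -0.8, -2.2]
width: 15.4
grasp_force: 30.0
```

Call:
step_arm([
  [[0,0,0.002],[0,0,0],-1],
  [[0,0,0.004],[0,0,0],-1],
  [[0,0,0.004],[0,0,0],-1],
  [[0,0,0.004],[0,0,0],-1],
])

```text
t: 22.65
ee_pos: [551.9, 178.0, 40.0]
orientation: [0.497, -3.102, 0.0]
ft_force: [-3.7, -0.8, 10.5]
width: 15.0
grasp_force: 30.0
```

Call:
step_arm([
  [[0,0,0.002],[0,0,0],-1],
  [[0,0,0.0035],[0,0,0],-1],
  [[0,0,0.0035],[0,0,0],-1],
  [[0,0,0.0035],[0,0,0],-1],
])

```text
t: 22.98
ee_pos: [552.0, 178.0, 39.9]
orientation: [0.497, -3.102, -0.0]
ft_force: [-7.2, -1.5, 18.5]
width: 15.2
grasp_force: 30.0
```

Contact at TCP z 40, the height expected for the tin's floor. I relieve the force, open slightly and rise.

Call:
step_arm([
  [[0,0,-0.003],[0,0,0],-1],
  [[0,0,-0.006],[0,0,0],-1],
  [[0,0,-0.006],[0,0,0],-1],
  [[0,0,-0.006],[0,0,0],-0.4],
  [[0,0,-0.006],[0,0,0],-0.4],
  [[0,0,-0.006],[0,0,0],-0.4],
  [[0,0,-0.006],[0,0,0],-0.4],
  [[0,0,-0.006],[0,0,0],-0.4],
  [[0,0,-0.006],[0,0,0],-0.4],
])

```text
t: 23.73
ee_pos: [552.0, 178.0, 39.7]
orientation: [0.497, -3.102, 0.0]
ft_force: [-0.2, 0.1, 0.4]
width: 26.4
grasp_force: 0.0
```

Call:
step_arm([
  [[0,0,-0.02],[0,0,0],-0.4],
  [[0,0,-0.05],[0,0,0],-0.4],
  [[0,0,-0.1],[0,0,0],-0.4],
  [[0,0,-0.2],[0,0,0],-0.4],
  [[0,0,-0.3],[0,0,0],-0.4],
  [[0,0,-0.4],[0,0,0],-0.4],
  [[0,0,-0.5],[0,0,0],-0.4],
  [[0,0.3,-0.5],[0,0,0],-0.4],
  [[0,-0.5,-0.5],[0,0,0],-0.4],
  [[0,-0.5,-0.5],[0,0,0],-0.4],
  [[0,-0.5,-0.5],[0,0,0],-0.4],
  [[0,-0.5,-0.5],[0,0,0],-0.4],
  [[0,-0.5,-0.5],[0,0,0],-0.4],
])

```text
t: 24.82
ee_pos: [599.9, 32.8, 191.1]
orientation: [-0.497, 3.1, -0.001]
ft_force: [-0.3, 0.1, -0.4]
width: 26.0
grasp_force: 0.0
```

Run:
```python
from h import *
w=get_image('wrist');s=get_image('side');o=get_obs()
print({k:np.round(o[k],3) for k in ('t','ee_pos','width','ft_force')})
def knob(im,P,r,thr=45):
  u,v=proj(im,P).astype(int);print('pred mid',proj(im,P))
  x=im['pixels'][max(0,v-r):v+r,u-r:u+r].max(2)<thr
  n,l,st,c=cv2.connectedComponentsWithStats(x.astype(np.uint8))
  for i in range(1,n):
    if st[i,4]>15: print(st[i]+[u-r,max(0,v-r),0,0,0],c[i]+[u-r,max(0,v-r)])
P=[552.8,177.5]
for im,r in ((w,35),(s,14)):
  knob(im,P+[50.5],r);print('foot,top',proj(im,P+[35.5]),proj(im,P+[65.5]))
```

```text
{'t': np.float64(24.917), 'ee_pos': array([600.191,  32.149, 190.939]), 'width': np.float64(26.674), 'ft_force': array([0.232, 0.009, 0.612])}
pred mid [437.7489872  196.57596478]
[426 188  25  20 258] [435.77131783 196.75193798]
foot,top [430.93105848 192.66540962] [445.19280428 200.85301712]
pred mid [239.40687383 181.45958459]
[237 177   5  10  42] [239.35714286 181.21428571]
foot,top [239.87214925 185.5513589 ] [238.93200994 177.28304352]
```

```bash
python3 -c "
from workcell import *
print(close_job())"
```

```text
the job is handed in; nothing more can be done
None
```

The cap was unscrewed about 1.4 turns, lifted off and lowered by its knob onto the floor of the tin, then let go; two camera views afterwards put the knob upright and where expected. The job was handed in at about 25 s; no verdict came back, and I took no closing look at the jar, brush or spanner, which the arm never approached.

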